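# Feed a slide rack past the spring gate

## Task

With one fingertip press the spring gate's side panel outwards, away from the chute, and keep it held open with that finger while you push the slide rack along the chute past the gate, until the rack stands right up against the end stop; then let the gate spring fully shut behind it and take the hand away. Touch and push only: do not lift or tip the rack, and do not disturb the bottle, the jar or the cup beyond the chute.

Things in the scene. Friction and masses are not known exactly. Their poses are not given: they have to be found in the camera images.
- chute: Fixed aluminium chute, lying across the robot's front. Origin on the table top, midway between the walls, at the gate line; x = travel direction (to the robot's left), z up, +y = gate side (towards the robot). Floor top at z 6 mm. Side walls 30 mm tall, inner faces at y +-33 mm, from x -215 (open end) to +155 mm. White feeder head, 115 mm tall, 120 mm wide, at x 158 to 258 mm.
- end_stop (a point): Middle of the upper edge of the white end stop's face, which looks back up the chute: chute x = +150 mm, z = 66 mm (60 mm tall, 74 mm wide).
- gate_hinge (a joint): Gate angle, rad, about a hinge parallel to the chute's x at chute y 41, z 10 mm. 0 = shut, panel upright; grows as its top leans outwards (to chute +y), at most 0.75. A spring always shuts it: 58 mm above the hinge about 2 N starts it and 5 N holds 0.45. From 0.4 the fin is clear of the rack. Pushing the rack on the fin does not open it.
- gate: The gate's black plastic side panel, 4 mm thick: press its inner face outwards. From chute x -175 to +50 mm; when shut at y 39 to 43 mm, top at z 100 mm. Origin on the hinge line at chute x 0, y 41, z 10 mm; x along the chute, z up the panel (turns with the gate).
- panel_top (a point): Middle of the upper edge of the panel's inner face, 90 mm above the hinge (turns with the gate).
- fin_tip (a point): Tip of the gate's steel stop fin, 6 mm thick (chute x 0 to 6), 12 mm tall (z 44 to 56 mm). Shut, it sticks in from the panel to chute y +20 mm and bars the rack's end plates. Let go half way, it drops in between the two end plates and bars the rear one. Fingers with tips above z 60 mm pass over it.
- rack: Steel slide rack holding upright glass slides, about 0.35 kg, standing loose on the chute floor. Origin at the centre of its underside, x along its length (the travel direction), z up. 110 mm long; two end plates 60 mm wide, 90 mm tall and 5 mm thick, at its front and rear; between them it is only 36 mm wide. It starts upstream with its front 35 to 95 mm before the gate fin. Pushed home it touches the end stop, its origin at chute x = +95 mm.
- reagent_bottle: Bystander: amber bottle, 60 mm across, 130 mm tall; origin under its centre.
- specimen_jar: Bystander: clear jar, 60 mm across, 70 mm tall; origin under its centre.
- staining_cup: Bystander: open glass cup, 70 mm across, 80 mm tall; origin under its centre.

How it is judged (in metres and radians):
On the way, in this order (a step that is already met when the one before it is completed fails the run):
1. the gate is pressed open by a finger while the rack is still before it (value of joint gate_hinge above 0.28 rad and contact force between the fingers and gate above 0.3 N and x of rack in the frame of chute below -0.05 m), for 0.1 s.
2. the rack is half way past the gate with a finger still holding the gate open (value of joint gate_hinge above 0.28 rad and contact force between the fingers and gate above 0.3 N and x of rack in the frame of chute between -0.01 and 0.05 m), for 0.1 s.
At the end, for the whole second after the job is handed in: The rack stands upright on the chute floor against the end stop (within 7 mm), at rest, and the gate has sprung shut behind it (under 0.06 rad) (x of rack in the frame of chute above 0.088 m and z of rack in the frame of chute between 0 and 0.012 m and angle between rack's own z axis and vertical below 0.1 rad and value of joint gate_hinge below 0.06 rad and linear speed of rack below 0.02 m/s); the robot touches nothing.
It fails at once if the rack is lifted off the chute floor (by more than 10 mm) (z of rack in the frame of chute above 0.016 m).
It fails at once if the rack is tipped (more than 0.3 rad) (angle between rack's own z axis and vertical above 0.3 rad).
It fails at once if the bottle is disturbed (moved more than 20 mm) (distance of reagent_bottle from where it was at the start of the episode above 0.02 m).
It fails at once if the jar is disturbed (moved more than 20 mm) (distance of specimen_jar from where it was at the start of the episode above 0.02 m).
It fails at once if the cup is disturbed (moved more than 20 mm) (distance of staining_cup from where it was at the start of the episode above 0.02 m).
It also fails if it takes over 42 s, if anything falls off the work surface, if the arm or the gripper's body presses on something with over 40 N, if the wrist force passes 120 N, or if a joint passes its speed limit or range.

## Robot

A 7-joint arm with a two-finger parallel gripper is mounted at the origin on the work surface. World frame = base frame: x ahead of the robot, y to its left, z up, the work surface at z = 0. Lengths are in m, angles in degrees, forces in N, time in s.
With the tool pointing down it reaches from about 0.35 to 0.9 m from the base axis. Payload 7.2 kg.
Tool frame: the origin (TCP) lies at the very end of the fingers, on their centre line; the grasp point (between the pads) lies 19 mm behind it (arm.grasp_offset is the distance from the TCP to the grasp point, in m); z points along the fingers, y is the direction in which the jaws open and shut (so a half turn about z gives the same grasp; the last joint's range is limited). The gripper opens to 85 mm and grips with 20 to 120 N. Pads are 22 mm wide; open, the fingers measure 114 mm over their backs; the gripper's body (76 mm by 85 mm) begins 54 mm behind the grasp point. The pads swing forward as they close: fully open they stand 13 mm farther back than shut.
Start: joints at [-75.699, 23.554, -0.728, 91.456, 0.321, 64.991, -4.71], TCP at [0.195, 0.594, 0.231] pointing down, gripper open.
Joint ranges: [-169.25, 169.25], [-16.82, 113.86], [-84.01, 82.57], [7.8, 145.47], [-59.2, 239.2], [7.22, 106.19], [-163.78, 163.78]. Speed limits (degrees/s): [136.94, 136.94, 172.46, 172.46, 180, 180, 180].

## Interface

Orientations are given as a 3x3 rotation matrix whose columns are the frame's x, y, z axes.
In Python, from cell import arm, vision gives the robot as it stands. The module is installed in compiled form; this text tells all that it offers.
- The arm moves only by the shell command python3 -m pendant 'ROWS' [OPENING] [FORCE]. ROWS is a JSON object of lists of equal length, an entry for each row: "offset": the shift along the tool's x, y, z normalised to -1 to 1, where 1 is 0.5 m, a list of three; "twist": the turn about the tool's z normalised to -1 to 1, where 1 is pi/2 rad. In form: {"offset": [[x, y, z], ...], "twist": [twist, ...]}. A call has 1 to 8 rows; each row is the pose to reach, as a shift and turn from the pose measured when the call began, along the tool's axes at that moment; what a row does not reach only later rows make up. A row lasts 1/12 s, in which the tool goes at most 41.7 mm and 7.16 degrees, less where a joint would pass 70% of its speed; a pose out of reach is approached as far as the arm can. A call with a number of a shift or a turn outside -1 to 1 is refused whole. A call with a gripper value outside its range is refused whole. OPENING is the finger opening in mm, from 0 to 85.4, set as the call begins (- or left out, the last holds). The fingers move at their own pace and stop on an object; FORCE is the grip in N (left out, the last holds). Time passes only in rows, so rows that repeat a pose let the fingers close. It gives the time, the measured TCP pose, the force and the opening at its end, in the units of the state.
- arm.get_obs(): the state, without advancing time (a new reading comes with each control period).
- vision.read_camera(name): name is "scene" or "top"; returns the picture (400x640x3 uint8, red, green, blue); there is no depth.
- vision.get_calibration(name): a dict with "mtx" (3x3 intrinsics, pixels), "k1" (the pictures are not rectified: a ray, as slopes to the right and down, at radius r is drawn at 1 + k1 r^2 times it, then the intrinsics apply), "origin" and "rotation" of the camera in the world. Camera axes: x right, y up, looking along -z (the intrinsics and any distortion apply to the point x, -y, -z); pixel columns grow to the right and rows downward; lengths in m; the calibration is good to about 2 mm. A picture is of the moment at which its call begins. get_calibration takes no time and is no camera call.
- arm.finish_job(): hands the job in, once; it reports no verdict.
The state is a dict: "time": time; "qpos": joint angles; "qd": joint speeds; "joint_efforts": joint torques, N m; "position": TCP position; "ee_rot": TCP orientation; "ft_force": force on the tool from outside, world axes, zero at the start; "wrist_torque": the same for the moment, N m; "grip_width": finger opening in m.
Only numpy, scipy, OpenCV 4.12 (cv2) and the standard library are available. Lean on these libraries where they do the work, as an engineer would, in place of code of your own. Each camera call takes 0.05 s, during which the arm holds its last target. There are 200 camera calls.

## Working session

There is one attempt and no reset: what is moved stays moved. The work goes in short steps, Python scripts to look and compute and a shell command to move; the robot and the scene stay as the last step left them, time stands still between calls to the robot, and variables do not carry over. Pictures are saved under pics/ and viewed, about 8 in all and at most 12, crops included, and the job is handed in when it is done.

```bash
mkdir -p pics
python3 - <<'E'
from cell import arm, vision
import cv2
o=arm.get_obs(); print({k:o[k] for k in('time','position','ee_rot','grip_width','ft_force')})
for n in('scene','top'):
    cv2.imwrite(f'pics/{n}0.png',cv2.cvtColor(vision.read_camera(n),cv2.COLOR_RGB2BGR)); print(n,vision.get_calibration(n))
E
```

```text
{'time': 0.0, 'position': array([0.19519203, 0.59322751, 0.23044578]), 'ee_rot': array([[-9.49923634e-01,  3.12481915e-01, -3.77461751e-04],
       [ 3.12482115e-01,  9.49922350e-01, -1.56760404e-03],
       [-1.31288559e-04, -1.60705418e-03, -9.99998700e-01]]), 'grip_width': 0.085158768898212, 'ft_force': array([0.08751293, 0.55627685, 0.1912997 ])}
scene {'mtx': array([[390.92910666,   0.        , 312.07795042],
       [  0.        , 390.92910666, 194.78804238],
       [  0.        ,   0.        ,   1.        ]]), 'k1': 0.012954925505479253, 'origin': array([ 0.92976431, -0.16729991,  0.63702966]), 'rotation': array([[ 0.54600705, -0.6970134 ,  0.46481031],
       [ 0.83765786,  0.44470237, -0.31712632],
       [ 0.01433905,  0.56250521,  0.82666939]])}
top {'mtx': array([[489.30927245,   0.        , 326.55480475],
       [  0.        , 489.30927245, 197.62762564],
       [  0.        ,   0.        ,   1.        ]]), 'k1': -0.13833538092960118, 'origin': array([0.45762236, 0.02276859, 0.84951856]), 'rotation': array([[ 0.0146496 ,  0.98190149, -0.18882493],
       [-0.9998353 ,  0.01236195, -0.01328727],
       [-0.01071254,  0.18898848,  0.98192087]])}
```

View pics/top0.png

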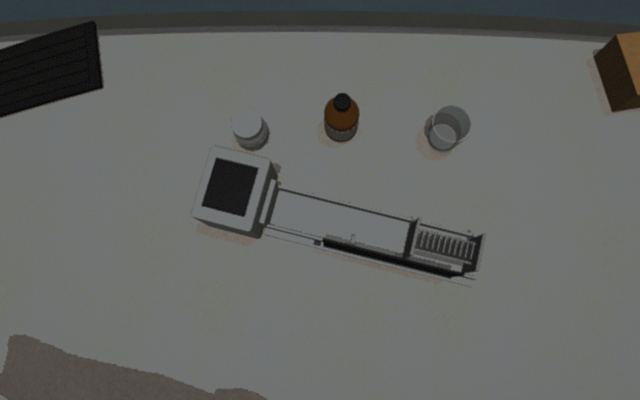

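View pics/scene0.png

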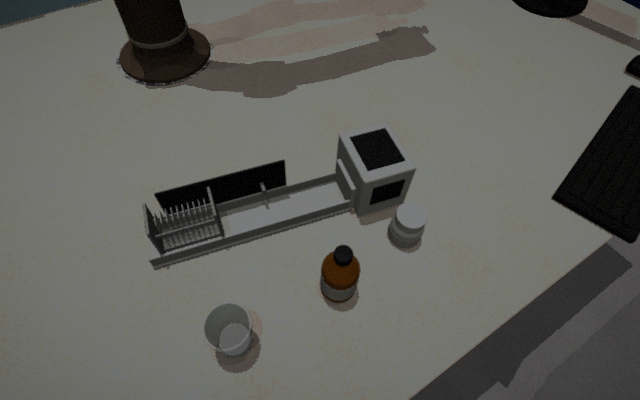

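Run:
```python
import cv2,numpy as np
t=cv2.imread('pics/top0.png')[140:290,185:495]; s=cv2.imread('pics/scene0.png')[115:275,130:420]
f=lambda i,k:cv2.convertScaleAbs(cv2.resize(i,None,fx=k,fy=k,interpolation=cv2.INTER_CUBIC),alpha=1.5)
def grid(i,k,x0,y0):
    i=f(i,k)
    for x in range((x0//20+1)*20,x0+int(i.shape[1]/k),20): cv2.putText(i,str(x),(int((x-x0)*k),8),0,.3,(0,255,255));cv2.line(i,(int((x-x0)*k),10),(int((x-x0)*k),14),(0,255,255))
    for y in range((y0//20+1)*20,y0+int(i.shape[0]/k),20): cv2.putText(i,str(y),(0,int((y-y0)*k)+3),0,.3,(0,255,255))
    return i
a=grid(t,2.5,185,140)
cv2.imwrite('pics/c1.png',a)
cv2.imwrite('pics/c2.png',grid(s,2.7,130,115))
```

```text
(no output)
```

View pics/c1.png

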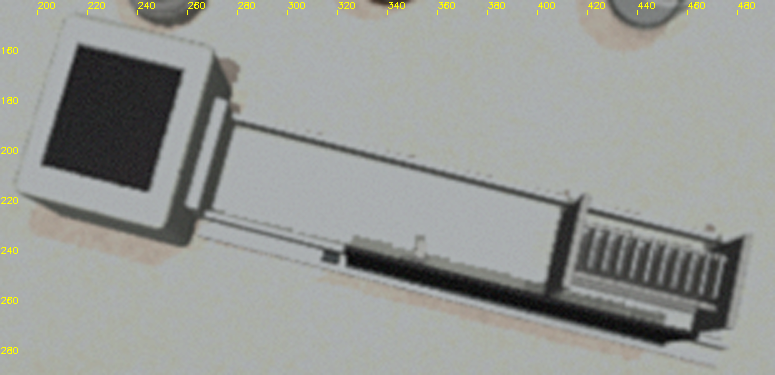

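View pics/c2.png

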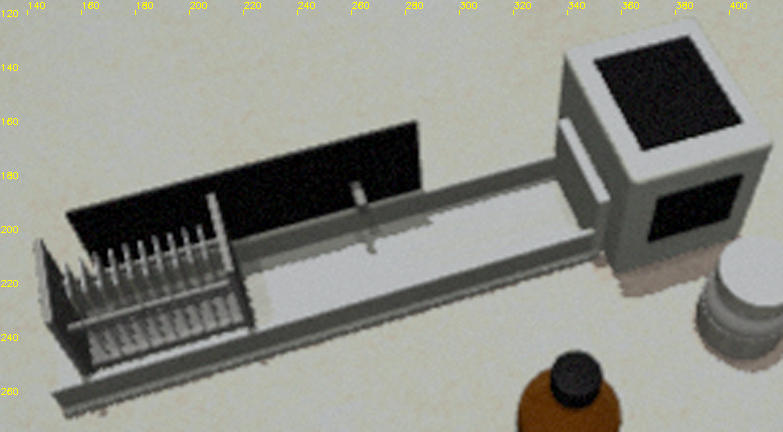

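```bash
cat > h.py <<'E'
import numpy as np
from cell import arm, vision
C={n:vision.get_calibration(n) for n in('scene','top')}
def proj(n,P):
    c=C[n];p=(np.atleast_2d(P)-c['origin'])@c['rotation']
    s=np.c_[p[:,0],-p[:,1]]/-p[:,2:]
    s=s*(1+c['k1']*(s**2).sum(1,keepdims=True))
    return s@c['mtx'][:2,:2].T+c['mtx'][:2,2]
def frame(v):
    c,s=np.cos(v[2]),np.sin(v[2]); return np.array([[c,-s,0],[s,c,0],[0,0,1]]),np.array([v[0],v[1],0])
def w(v,P): R,t=frame(v); return np.atleast_2d(P)@R.T+t
E
cat > fit.py <<'E'
from h import *
from scipy.optimize import least_squares
ch=[('scene',158,60,115,339.3,134.3),('scene',158,-60,115,367,183.5),('scene',258,60,115,385.6,121.3),('scene',258,-60,115,415.6,168.7),
('scene',-175,41,100,154.8,193.5),('scene',50,41,100,284.1,160.2),('scene',3,20,56,260.7,182.8),('scene',150,37,66,339.3,160.2),('scene',150,-37,66,353.7,188.3),
('top',258,-60,115,216.2,146.8),('top',158,-60,115,270.2,160.8),('top',158,60,115,250.2,232),('top',258,60,115,192.2,215.2)]
rk=[('top',55,-30,90,419.8,218),('top',-55,-30,90,485.4,234),('top',-55,30,90,477.8,272),('scene',55,30,90,207.4,187.2),('scene',-55,30,90,144,203),('scene',55,-30,0,222.6,236.5),('scene',-55,-30,0,162.6,254.6)]
def res(v,L,dz=0): return np.array([proj(l[0],w(v,np.array(l[1:4])/1e3+[0,0,dz]))[0]-l[4:] for l in L]).ravel()
a=least_squares(res,[.4,0,1.4],args=(ch,),loss='soft_l1'); print(a.x,np.degrees(a.x[2])); print(res(a.x,ch).reshape(-1,2).round(1).tolist())
b=least_squares(res,[.4,-.1,1.4],args=(rk,.006),loss='soft_l1'); print(b.x); print(res(b.x,rk,.006).reshape(-1,2).round(1).tolist())
R,t=frame(a.x); print('rack in chute',(np.r_[b.x[:2],0]-t)@R,np.degrees(b.x[2]-a.x[2]))
np.save('chute.npy',a.x)
E
python3 fit.py
```

```text
[ 0.56582078 -0.02051589  1.33049462] 76.23172639807012
[[-1.9, -2.5], [-3.1, -1.0], [1.7, -2.1], [2.2, -1.5], [-1.5, -0.2], [-0.2, -0.6], [2.8, 7.2], [-3.2, -0.8], [-2.5, 1.6], [-4.5, -4.4], [1.8, -3.4], [0.4, -0.5], [-3.3, -0.2]]
[ 0.53015144 -0.15714707  1.33365733]
[[-1.5, -0.2], [0.8, 0.8], [0.8, 0.3], [1.0, -2.4], [-2.7, -0.5], [2.5, 3.0], [0.2, 3.3]]
rack in chute [-0.1411944   0.00212679  0.        ] 0.18121011003652035
```

```bash
sed -i 's/56,260.7,182.8/56,264.5,190.5/' fit.py
cat >> fit.py <<'E'
import cv2
def ov(v,b,tag=0):
  outs=[]
  for n,(x0,y0,x1,y1) in(('top',(185,140,495,290)),('scene',(130,115,440,275))):
    k=2.5;i=cv2.convertScaleAbs(cv2.resize(cv2.imread(f'pics/{n}{tag}.png')[y0:y1,x0:x1],None,fx=k,fy=k,interpolation=cv2.INTER_CUBIC),alpha=1.5)
    def L(v,pts,c,dz=0):
        p=proj(n,w(v,np.array(pts)/1e3+[0,0,dz])); p=((p+.5-[x0,y0])*k-.5).round().astype(int)
        cv2.polylines(i,[p.reshape(-1,1,2)],False,c,1)
    L(v,[[-215,-33,30],[155,-33,30]],(0,0,255));L(v,[[-215,33,30],[155,33,30]],(0,0,255))
    L(v,[[-175,39,100],[50,39,100],[50,39,10]],(0,255,255))
    L(v,[[158,-60,115],[258,-60,115],[258,60,115],[158,60,115],[158,-60,115]],(255,0,0));L(v,[[150,-37,66],[150,37,66]],(255,0,255));L(v,[[3,39,56],[3,20,56],[3,20,44]],(0,0,255))
    for x in(55,-55): L(b,[[x,-30,0],[x,-30,90],[x,30,90],[x,30,0]],(0,255,0),.006)
    outs.append(i)
  cv2.imwrite('pics/ov%s.png'%tag,np.vstack(outs))
if __name__=='__main__': ov(a.x,b.x)
E
python3 fit.py
```

```text
[ 0.56701954 -0.01998981  1.33428035] 76.44863287704567
[[-1.5, -2.4], [-2.4, -1.0], [2.0, -2.1], [2.7, -1.6], [-1.0, 0.5], [0.3, -0.4], [-0.5, -0.1], [-2.8, -0.7], [-1.9, 1.7], [-5.1, -4.5], [1.3, -3.8], [0.1, -0.9], [-3.6, -0.3]]
[ 0.53015144 -0.15714707  1.33365733]
[[-1.5, -0.2], [0.8, 0.8], [0.8, 0.3], [1.0, -2.4], [-2.7, -0.5], [2.5, 3.0], [0.2, 3.3]]
rack in chute [-0.14197766  0.00370342  0.        ] -0.03569636893901425
```

View pics/ov0.png

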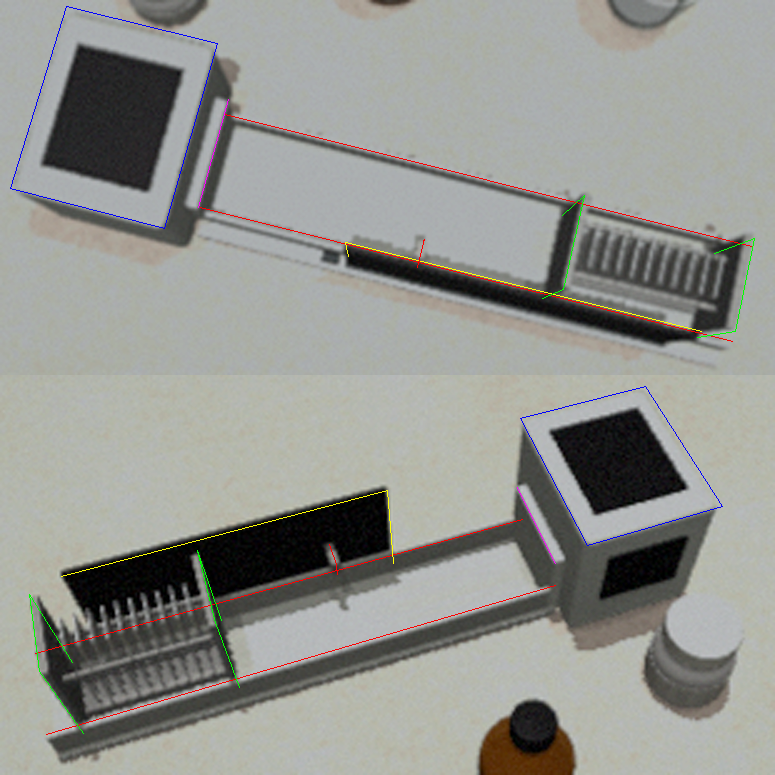

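The overlay shows the chute fitted to a few mm: the model's walls, fin and rack plates lie within about 1–2 px of the picture. The chute's gate line is near (0.566, -0.020) with yaw 76.4°. The rack origin is at chute x ≈ -141 mm.

```bash
cat > to.py <<'E'
# chute-frame target x,y (mm), tcp z (mm) -> offset, twist; without arguments prints state in the chute frame
import sys
from h import *
v=np.load('chute.npy'); R,t=frame(v); o=arm.get_obs(); E=np.array(o['ee_rot']); p=np.array(o['position'])
print('t %.2f'%o['time'],'tcp chute mm',((p-t)@R*1e3).round(1),'F chute',(np.array(o['ft_force'])@R).round(1),'open %.1f'%(o['grip_width']*1e3))
if len(sys.argv)>1:
    g=w(v,np.array([float(a) for a in sys.argv[1:4]])/1e3)[0]
    d=np.degrees(np.arctan2(E[1,0],E[0,0])-v[2]); print('offset',((g-p)@E/.5).round(4),'twist',round(((d+180)%360-180)/90,4))
E
python3 to.py -222 -2 230
python3 -m pendant '{"offset":[[-0.56,-0.68,0],[-0.56,-0.68,0],[-0.56,-0.68,0],[-0.56,-0.68,0],[-0.56,-0.68,0],[-0.56,-0.68,0],[-0.56,-0.68,0],[-0.56,-0.68,0]],"twist":[0.63,0.63,0.63,0.63,0.63,0.63,0.63,0.63]}' 34
python3 to.py -222 -2 230
```

```text
t 0.10 tcp chute mm [509.1 505.1 230.5] F chute [-0.3 -0.1 -0.5] open 85.5
offset [-1.1297 -1.3749  0.0032] twist 0.9482
time: 0.77
position: [0.3161, 0.2809, 0.2309]
ee_rot: [[-0.254, 0.967, -0.001], [0.967, 0.254, -0.001], [-0.001, -0.001, -1.0]]
ft_force: [1.5, -0.9, 0.3]
grip_width: 0.0339
t 0.77 tcp chute mm [233.7 314.4 230.9] F chute [-0.5 -1.7  0.3] open 33.9
offset [-1.1024  0.1253  0.003 ] twist 0.3143
```

```bash
python3 -m pendant '{"offset":[[-1,0.12,0],[-1,0.12,0],[-1,0.12,0],[-1,0.12,0],[-1,0.12,0],[-1,0.12,0],[-1,0.12,0],[-1,0.12,0]],"twist":[0.314,0.314,0.314,0.314,0.314,0.314,0.314,0.314]}'
python3 to.py -222 -2 230
```

```text
time: 1.43
position: [0.4383, -0.0292, 0.2315]
ee_rot: [[0.234, 0.972, -0.0], [0.972, -0.234, -0.001], [-0.001, 0.0, -1.0]]
ft_force: [0.9, 1.0, -0.7]
grip_width: 0.0342
t 1.43 tcp chute mm [-39.1 123.  231.5] F chute [ 1.2 -0.7 -0.7] open 34.2
offset [-0.366   0.2496  0.0034] twist 0.0005
```

```bash
python3 -m pendant '{"offset":[[-0.376,0.25,0],[-0.376,0.25,0],[-0.376,0.25,0],[-0.376,0.25,0],[-0.376,0.25,0],[-0.376,0.25,0],[-0.376,0.25,0],[-0.376,0.25,0]],"twist":[0,0,0,0,0,0,0,0]}'
python3 -m pendant '{"offset":[[0,0,0.08],[0,0,0.16],[0,0,0.24],[0,0,0.3],[0,0,0.325],[0,0,0.325]],"twist":[0,0,0,0,0,0]}'
python3 to.py -222 -2 66
python3 - <<'E'
from cell import vision
import cv2
cs=[]
for n in('top','scene'):
    i=cv2.cvtColor(vision.read_camera(n),cv2.COLOR_RGB2BGR); cv2.imwrite(f'pics/{n}1.png',i)
a=cv2.imread('pics/top1.png')[170:320,330:560];b=cv2.imread('pics/scene1.png')[120:290,80:310]
cv2.imwrite('pics/v1.png',cv2.convertScaleAbs(cv2.resize(cv2.vconcat([a,b]),None,fx=1.8,fy=1.8,interpolation=cv2.INTER_CUBIC),alpha=1.5))
E
```

```text
time: 2.1
position: [0.5153, -0.2425, 0.231]
ee_rot: [[0.236, 0.972, -0.002], [0.972, -0.236, -0.001], [-0.002, -0.001, -1.0]]
ft_force: [-0.1, 1.5, 0.4]
grip_width: 0.0341
time: 2.6
position: [0.5134, -0.2404, 0.066]
ee_rot: [[0.235, 0.972, -0.007], [0.972, -0.235, 0.001], [-0.001, -0.007, -1.0]]
ft_force: [-0.0, 0.5, 0.3]
grip_width: 0.0341
t 2.60 tcp chute mm [-226.8    0.5   66. ] F chute [0.5 0.2 0.3] open 34.1
offset [ 0.0097  0.005  -0.0001] twist -0.0003
```

View pics/v1.png

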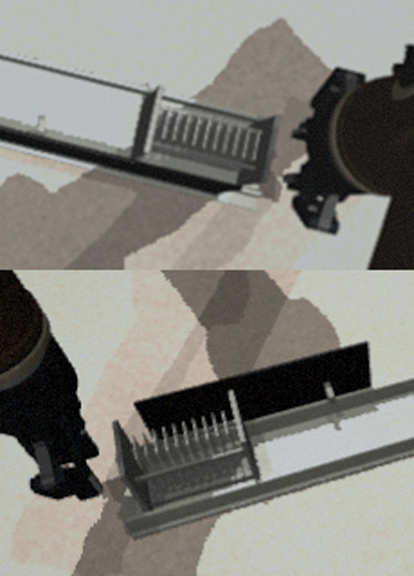

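```bash
python3 -m pendant '{"offset":[[0.01,0.005,0],[0.025,0.005,0],[0.04,0.005,0],[0.055,0.005,0],[0.07,0.005,0],[0.085,0.005,0],[0.1,0.005,0],[0.11,0.005,0]],"twist":[0,0,0,0,0,0,0,0]}'
python3 to.py -151 -2 66
python3 -m pendant '{"offset":[[0.01,0,0],[0.02,0,0],[0.03,0,0],[0.04,0,0],[0.04,0,0],[0.04,0,0]],"twist":[0,0,0,0,0,0]}'
python3 to.py -151 35 66
```

```text
time: 3.37
position: [0.532, -0.1905, 0.071]
ee_rot: [[0.236, 0.972, 0.002], [0.972, -0.236, -0.004], [-0.004, 0.003, -1.0]]
ft_force: [-2.3, -7.5, 4.7]
grip_width: 0.034
t 3.37 tcp chute mm [-174.    -5.9   71. ] F chute [-7.8  0.5  4.7] open 34.0
offset [ 0.046  -0.008   0.0099] twist -0.0011
time: 3.87
position: [0.5369, -0.1699, 0.0708]
ee_rot: [[0.235, 0.972, 0.001], [0.972, -0.235, -0.003], [-0.003, 0.002, -1.0]]
ft_force: [0.8, -0.6, 0.7]
grip_width: 0.0341
t 3.87 tcp chute mm [-152.8   -5.8   70.8] F chute [-0.4 -0.9  0.7] open 34.1
offset [ 0.0035 -0.0817  0.0095] twist -0.0003
```

```bash
python3 -m pendant '{"offset":[[-0.006,0,0.01],[-0.006,-0.015,0.01],[-0.006,-0.03,0.01],[-0.006,-0.045,0.01],[-0.006,-0.06,0.01],[-0.006,-0.07,0.01],[-0.006,-0.08,0.01],[-0.006,-0.08,0.01]],"twist":[0,0,0,0,0,0,0,0]}'
python3 to.py -151 36 66
python3 - <<'E'
from cell import vision
import cv2
for n in('top','scene'):
    i=cv2.cvtColor(vision.read_camera(n),cv2.COLOR_RGB2BGR); cv2.imwrite(f'pics/{n}2.png',i)
a=cv2.imread('pics/top2.png')[170:310,300:530];b=cv2.imread('pics/scene2.png')[120:280,90:320]
cv2.imwrite('pics/v2.png',cv2.convertScaleAbs(cv2.resize(cv2.vconcat([a,b]),None,fx=1.9,fy=1.9,interpolation=cv2.INTER_CUBIC),alpha=1.6))
E
```

```text
time: 4.53
position: [0.4968, -0.1632, 0.0661]
ee_rot: [[0.235, 0.972, 0.002], [0.972, -0.235, -0.003], [-0.002, 0.003, -1.0]]
ft_force: [2.1, -1.4, 2.5]
grip_width: 0.0338
t 4.53 tcp chute mm [-155.7   34.7   66.1] F chute [-0.9 -2.3  2.5] open 33.8
offset [ 0.0094 -0.0026  0.0001] twist -0.0004
```

View pics/v2.png

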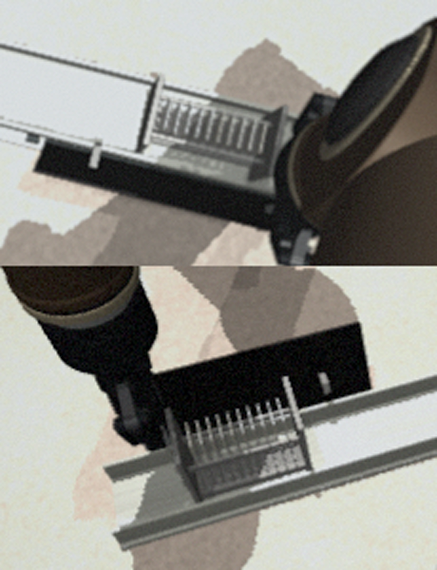

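Run:
```python
from h import *
v=np.load('chute.npy')
for th in (0,.3,.4,.5,.6):
    y,z=41-2*np.cos(th)+90*np.sin(th),10+90*np.cos(th)+2*np.sin(th)
    fy,fz=41-21*np.cos(th)+46*np.sin(th),10+46*np.cos(th)+21*np.sin(th)
    print(th,proj('scene',w(v,[.05,y/1e3,z/1e3])).round(1),proj('top',w(v,[[.05,y/1e3,z/1e3],[.003,fy/1e3,fz/1e3]])).round(1).tolist())
for x in(-100,-90,-80): print(x,proj('scene',w(v,[(x+55)/1e3,.030,.096])).round(1),proj('top',w(v,[(x+55)/1e3,-.030,.096])).round(1))
```

```text
0 [[284.7 160.7]] [[322.8, 236.5], [354.2, 235.3]]
0.3 [[280.4 151. ]] [[318.5, 253.5], [352.1, 243.7]]
0.4 [[279.1 148.7]] [[317.2, 259.0], [351.4, 246.7]]
0.5 [[277.9 146.8]] [[315.9, 264.3], [350.6, 249.7]]
0.6 [[276.9 145.4]] [[314.8, 269.3], [349.9, 252.8]]
-100 [[233.3 180. ]] [[392.7 209.1]]
-90 [[239.  178.4]] [[386.5 207.5]]
-80 [[244.7 176.9]] [[380.3 206. ]]
```

```bash
python3 -m pendant '{"offset":[[0,-0.01,0],[0.005,-0.014,0],[0.02,-0.014,0],[0.035,-0.014,0],[0.05,-0.014,0],[0.065,-0.014,0],[0.08,-0.014,0],[0.09,-0.014,0]],"twist":[0,0,0,0,0,0,0,0]}'
python3 to.py -70 40 66
```

```text
time: 5.3
position: [0.5011, -0.1199, 0.0664]
ee_rot: [[0.236, 0.972, 0.002], [0.972, -0.236, -0.006], [-0.005, 0.004, -1.0]]
ft_force: [-0.4, -9.5, 4.6]
grip_width: 0.0337
t 5.30 tcp chute mm [-112.6   40.7   66.4] F chute [-9.3 -1.9  4.6] open 33.7
offset [0.0851 0.0012 0.0004] twist -0.0014
```

```bash
python3 -m pendant '{"offset":[[0.015,0,0],[0.03,0,0],[0.045,0,0],[0.06,0,0],[0.075,0,0],[0.09,0,0],[0.09,0,0],[0.09,0,0]],"twist":[0,0,0,0,0,0,0,0]}'
python3 to.py -30 40 66
python3 - <<'E'
from cell import vision
import cv2
for n in('top','scene'):
    i=cv2.cvtColor(vision.read_camera(n),cv2.COLOR_RGB2BGR); cv2.imwrite(f'pics/{n}3.png',i)
a=cv2.imread('pics/top3.png')[170:310,260:490];b=cv2.imread('pics/scene3.png')[110:270,130:360]
cv2.imwrite('pics/v3.png',cv2.convertScaleAbs(cv2.resize(cv2.vconcat([a,b]),None,fx=1.9,fy=1.9,interpolation=cv2.INTER_CUBIC),alpha=1.6))
E
```

```text
time: 5.97
position: [0.5116, -0.0767, 0.0664]
ee_rot: [[0.237, 0.972, 0.002], [0.972, -0.237, -0.007], [-0.006, 0.004, -1.0]]
ft_force: [1.3, -3.6, 4.0]
grip_width: 0.0337
t 5.97 tcp chute mm [-68.2  40.6  66.4] F chute [-3.2 -2.1  4. ] open 33.7
offset [0.0764 0.001  0.0002] twist -0.0017
```

View pics/v3.png

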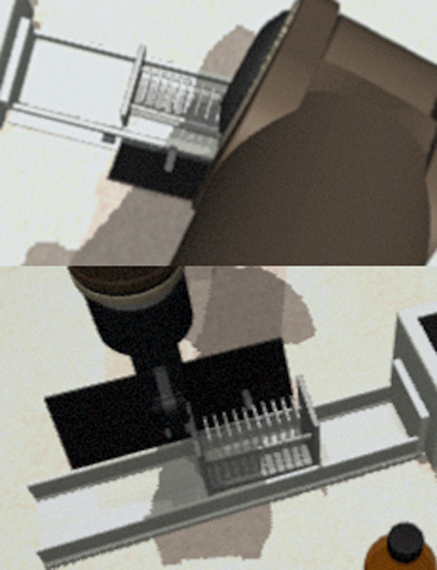

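The rack's front plate is past the fin and the gate is still held open at about 0.5 rad, so I carry on pushing.

```bash
python3 -m pendant '{"offset":[[0.015,0,0],[0.03,0,0],[0.045,0,0],[0.06,0,0],[0.075,0,0],[0.09,0,0],[0.1,0,0],[0.1,0,0]],"twist":[0,0,0,0,0,0,0,0]}'
python3 to.py 10 41 66
python3 -m pendant '{"offset":[[0.01,0,0],[0.02,0,0],[0.03,0,0],[0.04,0,0],[0.05,0,0],[0.06,0,0],[0.065,0,0],[0.065,0,0]],"twist":[0,0,0,0,0,0,0,0]}'
python3 to.py 29 41 66
```

```text
time: 6.73
position: [0.5231, -0.0296, 0.0662]
ee_rot: [[0.238, 0.971, 0.002], [0.971, -0.238, -0.008], [-0.008, 0.004, -1.0]]
ft_force: [0.3, -6.7, 5.7]
grip_width: 0.0342
t 6.73 tcp chute mm [-19.6  40.5  66.2] F chute [-6.4 -1.9  5.7] open 34.2
offset [ 0.0592 -0.0013  0.    ] twist -0.0026
time: 7.4
position: [0.5303, -0.0005, 0.0662]
ee_rot: [[0.24, 0.971, 0.001], [0.971, -0.24, -0.011], [-0.01, 0.004, -1.0]]
ft_force: [-1.5, -9.9, 6.4]
grip_width: 0.0337
t 7.40 tcp chute mm [10.3 40.3 66.2] F chute [-10.   -0.9   6.4] open 33.7
offset [ 0.0373 -0.0016  0.0001] twist -0.0041
```

```bash
python3 -m pendant '{"offset":[[0.008,0,0],[0.016,0,0],[0.024,0,0],[0.032,0,0],[0.036,0,0],[0.04,0,0]],"twist":[0,0,0,0,0,0]}'
python3 to.py 29 41 66
python3 -m pendant '{"offset":[[0.004,0,0],[0.008,0,0],[0.012,0,0],[0.012,0,0]],"twist":[0,0,0,0]}'
python3 to.py 29 41 66
```

```text
time: 7.9
position: [0.5342, 0.0155, 0.0663]
ee_rot: [[0.244, 0.97, 0.0], [0.97, -0.244, -0.014], [-0.014, 0.004, -1.0]]
ft_force: [-2.5, -12.5, 10.5]
grip_width: 0.0342
t 7.90 tcp chute mm [26.8 40.3 66.3] F chute [-12.7  -0.5  10.5] open 34.2
offset [ 0.0044 -0.0015  0.0005] twist -0.0061
time: 8.23
position: [0.5347, 0.0178, 0.0663]
ee_rot: [[0.247, 0.969, -0.001], [0.969, -0.247, -0.018], [-0.017, 0.003, -1.0]]
ft_force: [-2.4, -12.4, 7.4]
grip_width: 0.0336
t 8.23 tcp chute mm [29.1 40.3 66.3] F chute [-12.6  -0.6   7.4] open 33.6
offset [-0.0003 -0.0014  0.0007] twist -0.0082
```

Run:
```python
from cell import vision
import cv2
for n in('top','scene'):
    i=cv2.cvtColor(vision.read_camera(n),cv2.COLOR_RGB2BGR); cv2.imwrite(f'pics/{n}4.png',i)
a=cv2.imread('pics/top4.png')[150:280,230:430];b=cv2.imread('pics/scene4.png')[110:250,200:400]
cv2.imwrite('pics/v4.png',cv2.convertScaleAbs(cv2.resize(cv2.vconcat([a,b]),None,fx=2.2,fy=2.2,interpolation=cv2.INTER_CUBIC),alpha=1.6))
```

```text
(no output)
```

View pics/v4.png

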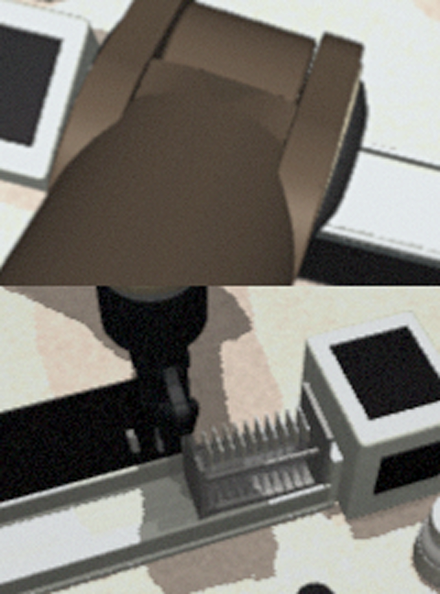

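```bash
python3 -m pendant '{"offset":[[0.006,0,0],[0.012,0,0],[0.016,0,0],[0.016,0,0]],"twist":[0,0,0,0]}'
python3 to.py 29 41 66
```

```text
time: 8.67
position: [0.5351, 0.018, 0.0665]
ee_rot: [[0.254, 0.967, -0.003], [0.967, -0.254, -0.025], [-0.025, 0.004, -1.0]]
ft_force: [-3.4, -22.7, 11.4]
grip_width: 0.034
t 8.67 tcp chute mm [29.4 39.9 66.5] F chute [-22.9  -2.1  11.4] open 34.0
offset [-0.0009 -0.0022  0.0011] twist -0.0128
```

The arm has stalled against the stop: 23 N, and the TCP is at x 29, as expected for a rack that is home. I back off slightly and let the gate follow the finger shut.

```bash
python3 -m pendant '{"offset":[[-0.01,0,-0.002],[-0.014,0.012,-0.01],[-0.014,0.028,-0.01],[-0.014,0.044,-0.01],[-0.014,0.06,-0.01],[-0.014,0.076,-0.01],[-0.014,0.09,-0.01],[-0.014,0.09,-0.01]],"twist":[0,0,0,0,0,0,0,0]}'
python3 to.py 20 -5 220
python3 -m pendant '{"offset":[[0,0,-0.01],[0,0,-0.05],[0,0,-0.1],[0,0,-0.16],[0,0,-0.22],[0,0,-0.28],[0,0,-0.32],[0,0,-0.32]],"twist":[0,0,0,0,0,0,0,0]}'
python3 -m pendant '{"offset":[[-0.08,0,0],[-0.16,0,0],[-0.24,0,0],[-0.32,0,0],[-0.4,0,0],[-0.48,0,0],[-0.5,0,0],[-0.5,0,0]],"twist":[0,0,0,0,0,0,0,0]}'
python3 to.py
python3 - <<'E'
from cell import vision
import cv2
for n in('top','scene'):
    i=cv2.cvtColor(vision.read_camera(n),cv2.COLOR_RGB2BGR); cv2.imwrite(f'pics/{n}5.png',i)
E
cat > fin.py <<'E'
from fit import *
b=w(a.x,[.095,0,0])[0]; ov(a.x,[b[0],b[1],a.x[2]],5)
E
python3 fin.py >/dev/null
```

```text
time: 9.33
position: [0.5779, -0.0002, 0.0715]
ee_rot: [[0.253, 0.967, -0.003], [0.967, -0.253, -0.025], [-0.025, 0.003, -1.0]]
ft_force: [0.1, -0.2, -0.0]
grip_width: 0.0342
t 9.33 tcp chute mm [21.8 -5.9 71.5] F chute [-0.2 -0.1 -0. ] open 34.2
offset [-0.0111 -0.0008 -0.2969] twist -0.0126
time: 10.0
position: [0.58, 0.0037, 0.2359]
ee_rot: [[0.254, 0.967, 0.003], [0.967, -0.254, -0.023], [-0.022, 0.009, -1.0]]
ft_force: [0.3, -0.7, 0.8]
grip_width: 0.034
time: 10.67
position: [0.5141, -0.2421, 0.2413]
ee_rot: [[0.26, 0.965, 0.002], [0.965, -0.26, -0.024], [-0.023, 0.008, -1.0]]
ft_force: [-0.5, 0.6, -1.6]
grip_width: 0.0337
t 10.67 tcp chute mm [-228.3   -0.5  241.3] F chute [ 0.5  0.7 -1.6] open 33.7
```

View pics/ov5.png

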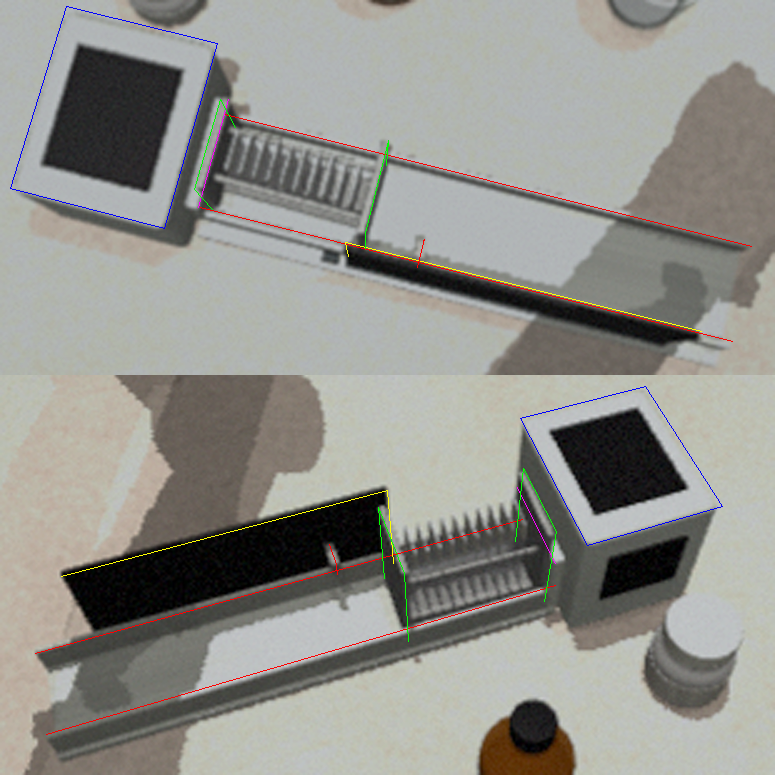

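```bash
python3 -c "
from cell import arm
print(arm.finish_job())"
```

```text
the job is handed in; nothing more can be done
None
```

The rack is home against the end stop, the gate is shut behind it and the hand is away. I handed the job in at about 10.8 s of robot time; no verdict is reported.

**What I did:**
- I nudged the rack until the hand was beside the panel.
- One finger then pressed the gate open to about 0.38 rad, judged from the pictures, with the rack still at about -87 mm. I then pressed it a little further, to roughly 0.5 rad.
- With that finger holding the gate, the other finger pushed the rack past the fin until the arm stalled at 23 N against the stop.
- I backed off, let the gate follow the finger shut, raised the hand and moved it away.

**Last checks:**
- **Rack:** in the last pictures it lies on the home outline (x = +95 mm) to about 2 mm and stands upright.
- **Gate:** it lies on the shut outline.
- **Hand:** it stands 240 mm up and upstream, with no contact force beyond sensor noise.
- **Bystanders:** the bottle and the jar look unmoved. The cup was cut off in the last crop, but the arm passed nowhere near it.

**Uncertain:**
- The chute fit left errors of 1–5 px on the feeder head corners, roughly 2–8 mm. For the final rack position I relied on the stall against the stop.
- During pushing the tool drifted by about 1.5° and felt up to 11 N upwards. The pictures showed no lift or tip of the rack.

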